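# Close and lock the filter lid of a bench fume extractor

### The arm

A 6-joint arm with a two-finger parallel gripper is mounted at the origin on the work surface. World frame = base frame: x ahead of the robot, y to its left, z up, the work surface at z = 0. Lengths are in m, angles in rad, forces in N, time in s.
With the tool pointing down it reaches from about 0.35 to 0.975 m from the base axis. Payload 4.9 kg.
Tool frame: the origin (TCP) lies midway between the tips of the shut fingers; the grasp point (between the pads) lies 19 mm behind it; z points along the fingers, y is the line along which they close (so a half turn about z gives the same grasp; the last joint's range is limited). The gripper opens to 85 mm and grips with 20 to 120 N. Pads are 22 mm wide; open, the fingers measure 114 mm over their backs; the gripper's body (76 mm by 85 mm) begins 54 mm behind the grasp point. The pads swing forward as they close: fully open they stand 13 mm farther back than shut.
Start: joints at [-1.319, 0.053, 1.613, -0, 1.476, -0.119], TCP at [0.226, -0.583, 0.231] pointing down, gripper open.
Joint ranges: [-3.01, 3.01], [-1.01, 2.22], [0.06, 2.58], [-1.02, 4.17], [0.09, 2.62], [-3.14, 3.14]. Speed limits (rad/s): [2.57, 2.57, 3.14, 3.14, 3.14, 3.14].

### API

Orientations are given as a unit quaternion [w, x, y, z].
In Python, from plant import * gives the robot as it stands.
- The arm moves only by the tool jog_arm, never from a script. Its argument "targets" is a list of rows, each a list of 3 entries, a list of its own where there are three numbers: the shift along the tool's x, y, z in units of 25 mm (1.0 is 25 mm), then the turn, a rotation vector about the tool's x, y, z in units of 8 degrees (1.0 is 8 degrees), then the opening in per cent of the stroke, from 0 (shut) to 100 (fully open). A call has 1 to 8 rows; each row is the pose to reach, as a shift and turn from the pose commanded when the call began, along the tool's axes at that moment; what a row does not reach only later rows make up. A row lasts 1/8 s, in which the tool goes at most 62.5 mm and 10.7 degrees, less where a joint would pass 70% of its speed; a pose out of reach is approached as far as the arm can. A call with a gripper value outside its range is refused whole. The fingers move at their own pace and stop on an object; the grip force is fixed at half the most. Time passes only in rows, so rows that repeat a pose let the fingers close. It gives the time, the measured TCP pose, the force, the opening and the grip force at its end, in the units of the state.
- state(): the state, without advancing time (a new reading comes with each control period).
- grab_frame(name): name is "scene" or "top" or "wrist"; returns (picture, depth): 400x640x3 uint8, red, green, blue; 400x640 float32, m along the optical axis (not along the pixel's ray), 0 where there is no reading.
- camera_params(name): a dict with "fovy" (degrees; the focal length in pixels is half the picture's height over the tangent of half this angle, whatever the lens; pixels are square), "cx", "cy" (the principal point, pixels), "dist" ([k1, k2, p1, p2, k3] as OpenCV has them; the pictures are not rectified), "rvec" (rotation vector, rad) and "tvec" (3), from world to camera coordinates, as OpenCV has them; the wrist camera has in their place "hand_eye" (4x4, takes a point from camera to tool coordinates, whose origin is the TCP and whose axes are the flange's). Camera axes: x right, y down, z forward; pixel columns grow to the right and rows downward; lengths in m; the calibration is good to about 2 mm. A picture is of the moment at which its call begins: read the wrist's pose just before it. camera_params takes no time and is no camera call.
- job_done(): hands the job in; it is judged then, once.
The state is a dict: "time": time; "joint_pos": joint angles; "joint_vel": joint speeds; "joint_efforts": joint torques, N m; "tool_pos": TCP position; "tool_rot": TCP orientation; "contact_force": force on the tool from outside, world axes, zero at the start; "ft_torque": the same for the moment, N m; "gripper_width": opening from 0.0 (shut) to 1.0 (fully open); "grasp_force": force on a finger pad.
Only numpy, scipy, OpenCV 4.12 (cv2) and the standard library are available. Lean on these libraries where they do the work, as an engineer would, in place of code of your own. Each camera call takes 0.05 s, during which the arm holds its last target. There are 200 camera calls.

### The job

The filter of the bench fume extractor has been changed and its lid still stands ajar. Push the lid down shut with the fingertips, then, with a fingertip in the slot of each of its two quarter-turn fasteners, turn both clockwise all the way to their locked stops, so that the lid is held fully down. Nothing is to be gripped or lifted, and the things lying about stay where they are.

Things in the scene. Friction and masses are not known exactly. Their poses are not given: they have to be found in the camera images.
- extractor: White box, fixed on the bench, 320 (x) x 340 (y) x 131 mm high. Origin: centre of its underside; x points from its front (louvres, facing the robot) to its rear, y to the left seen from the robot, z up. The grey lid covers the front 250 mm of its top (local x -160 to +90 mm); behind it a fixed deck, level with the shut lid's top, carries a capped spigot 32 mm high at local (126, -95) mm.
- lid (a joint): Lid angle about its rear hinge, rad: 0 = fully shut, grows as the front edge rises (starts at 0.22 to 0.45). The hinge is stiff: the lid stays where it is put and yields to about 2 to 5 N pushed down at its front edge. The fasteners engage only with the lid within about 0.03 rad of shut; their cams then draw it down the rest of the way.
- lid_hinge (a point): Point on the lid's pivot line, in the middle of its width, 120.5 mm above the bench (10 mm below the shut lid's top face). The pivot line runs along the extractor's y.
- lid_press (a point): Point on the lid's top face, mid-width, 35 mm behind its front edge: 215 mm in front of the pivot and 10 mm above it. A flat 85 mm wide between the two fasteners, clear to push on. Lid shut, it is 130.5 mm above the bench. Axes turn with the lid; z is its outward normal.
- left_dial (a joint): Turn of the left fastener's dial, rad: 0 = open stop, 1.571 = locked stop; grows clockwise seen from above (starts at 0 to 0.3). About 0.1 N m turns it; it stays where it is left. Open, the slot lies parallel to the lid's front edge, its orange end at a red dot on the lid; locked, it lies square to that edge, its orange end at the green dot towards the front.
- right_dial (a joint): Turn of the right fastener's dial, rad: built exactly like the left, with the same sense, range, start and stiffness.
- left_slot (a point): Centre of the slot's floor, on the turning axis of the left fastener (local (-90, +95) mm; 133.5 mm above the bench, lid shut). A dark dial, 86 mm diameter, level with the fixed steel collar (102 mm outer) round it, 18 mm above the lid. Slot: 68 mm long, 30 mm wide, 15 mm deep, ends closed. Axes turn with the dial: y along the slot (orange end at -y), x across, z up the turning axis.
- right_slot (a point): The same point, with the same axes and sizes, of the right fastener (extractor's local (-90, -95) mm).
- paste_jar: White jar with green cap, 45 mm wide and 36 mm high, standing on the extractor's rear deck. Origin: centre of its underside. Leave alone.
- ipa_bottle: White bottle with blue cap, 54 mm wide and 150 mm high, standing to the right of the extractor. Origin: centre of its underside. Leave alone.
- screwdriver: Red-handled screwdriver, 160 mm long, lying to the right of the extractor. Leave alone.
- phone_tray: Bright green tray with an opened phone in it, 100 x 180 x 16 mm, lying to the left of the extractor. Origin: centre of its underside. Leave alone.
- screw_dish: Clear divided screw dish, 70 x 90 x 18 mm, to the left of the extractor. Origin: centre of its underside. Leave alone.
- tweezers: Steel tweezers, 125 mm long, lying close beside the right side of the extractor. Leave alone.

How it is judged:
On the way, in this order (a step that is already met when the one before it is completed fails the run):
1. the lid is pushed down (within 0.045 rad of shut) while both fasteners are still open (value of joint lid below 0.045 rad and value of joint each of left_dial, right_dial below 0.7 rad), for 0.1 s.
2. both fasteners are turned to their locked stops with the lid fully down (value of joint lid below 0.012 rad and value of joint each of left_dial, right_dial above 1.45 rad), for 0.2 s.
At the end, for the whole second after the job is handed in: The lid is within 0.012 rad (3 mm at its front edge) of fully shut and both fasteners stand within 0.12 rad (7 degrees) of their locked stops (all of step 2); the robot touches nothing.
It fails at once if the lid is lifted wider open (beyond 0.5 rad) (value of joint lid above 0.5 rad).
It fails at once if one of the things lying about is moved by more than 20 mm or lifted (distance of any of paste_jar, ipa_bottle, screwdriver, phone_tray, screw_dish, tweezers from where it was at the start of the episode above 0.02 m).
It also fails if it takes over 58 s, if anything falls off the work surface, if the arm or the gripper's body presses on something with over 40 N, if the wrist force passes 120 N, or if a joint passes its speed limit or range.

## Working session

There is one attempt and no reset: what is moved stays moved. The work goes in short steps, Python scripts to look and compute and a tool call to move; the robot and the scene stay as the last step left them, time stands still between calls to the robot, and variables do not carry over. Pictures are saved under pics/ and viewed, at most 10 in all, crops included, and the job is handed in when it is done.

Besides the shell and the picture viewer there is one more tool, called after "Emit:" as name([rows], argument=value, ...), one row to a line, values as JSON. jog_arm: Moves the arm, as the interface text tells. Its arguments: {"type":"object","properties":{"targets":{"type":"array"}},"required":["targets"]}

```bash
mkdir -p pics; ls; cat > h.py <<'E'
from plant import *
import numpy as np, cv2
from scipy.spatial.transform import Rotation as R
def K(c):
    f=200/np.tan(np.radians(c["fovy"])/2); return np.array([[f,0,c["cx"]],[0,f,c["cy"]],[0,0,1]])
def T_wc(name,s=None):
    c=camera_params(name)
    if name=="wrist":
        q=s["tool_rot"]; T=np.eye(4); T[:3,:3]=R.from_quat([q[1],q[2],q[3],q[0]]).as_matrix(); T[:3,3]=s["tool_pos"]
        return T@np.array(c["hand_eye"])
    T=np.eye(4); T[:3,:3]=cv2.Rodrigues(np.array(c["rvec"],float))[0]; T[:3,3]=c["tvec"]; return np.linalg.inv(T)
def grab(name,fn=None):
    s=state(); p,d=grab_frame(name); 
    if fn: cv2.imwrite("pics/"+fn,p[:,:,::-1]); 
    np.savez("last_"+name,p=p,d=d,T=T_wc(name,s)); return p,d
def pts(name,uv):
    z=np.load("last_"+name+".npz"); c=camera_params(name); out=[]
    for u,v in uv:
        w=z["d"][int(v)-1:int(v)+2,int(u)-1:int(u)+2]; dd=np.median(w[w>0]) if (w>0).any() else np.nan
        n=cv2.undistortPoints(np.array([[[u,v]]],float),K(c),np.array(c["dist"],float))[0,0]
        out.append((z["T"]@np.array([n[0]*dd,n[1]*dd,dd,1]))[:3])
    return np.array(out)
E
python3 - <<'E'
from h import *
s=state(); print(s)
grab("scene","s1.png");grab("top","t1.png")
E
```

```text
pics
{'time': 0.0, 'joint_pos': array([-1.31902207e+00,  5.33402372e-02,  1.61428392e+00,  2.88003607e-05,
        1.47599933e+00, -1.19007059e-01]), 'joint_vel': array([ 0.00122768, -0.00152577, -0.00046549, -0.0001165 ,  0.0014933 ,
        0.0004509 ]), 'joint_efforts': array([ 1.22543795e-03, -3.93689311e+01, -3.70169914e+01, -1.00029918e-04,
        7.14125839e-03, -1.47912264e-06]), 'tool_pos': array([ 0.22631374, -0.58192412,  0.23007934]), 'tool_rot': array([-1.01413074e-03,  9.82864062e-01,  1.84329063e-01, -5.30549385e-05]), 'contact_force': array([0.33927224, 0.07681937, 0.09681116]), 'ft_torque': array([ 0.01111316, -0.01199538,  0.01960852]), 'grasp_force': 0.0, 'gripper_width': 1.0041242998582254}
```

View pics/t1.png

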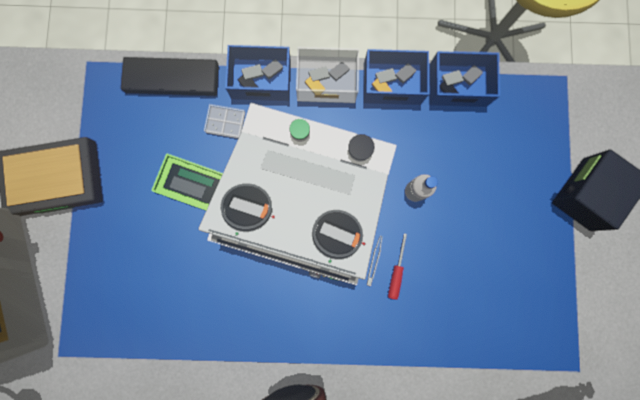

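View pics/s1.png

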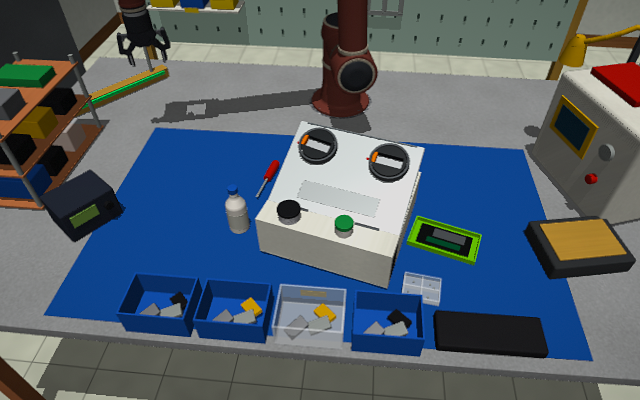

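The top view shows the extractor yawed, with dials at about (247,207) and (339,234). Their orange ends point right, so both are nearly open. The rear deck corners are at (249,104) and (396,145). I'll take the yaw from the deck and the lid angle from the depth.

```bash
cat > m.py <<'E'
from h import *
z=np.load("last_top.npz"); c=camera_params("top")
v,u=np.mgrid[0:400,0:640]; uv=np.stack([u.ravel(),v.ravel()],1).astype(float)
n=cv2.undistortPoints(uv[:,None],K(c),np.array(c["dist"],float))[:,0]; d=z["d"].ravel()
P=(np.c_[n*d[:,None],d]@z["T"][:3,:3].T+z["T"][:3,3]).reshape(400,640,3)
np.save("P.npy",P)
print("deck corners",pts("top",[(251,107),(394,147),(330,130),(380,150)]))
print("dials",pts("top",[(247,207),(339,234),(263,211),(232,206),(355,240),(323,231),(247,190),(339,216),(290,240),(240,226)]))
# lid plane: polygon of lid mid
m=np.zeros((400,640),np.uint8); cv2.fillPoly(m,[np.array([(262,150),(355,178),(350,200),(325,205),(275,195),(256,178)])],1)
Q=P[(m>0)&(z["d"]>0)]; C=np.c_[Q[:,:2],np.ones(len(Q))]
a,_,_,_=np.linalg.lstsq(C,Q[:,2],rcond=None); r=Q[:,2]-C@a; k=abs(r)<.004; a,_,_,_=np.linalg.lstsq(C[k],Q[k,2],rcond=None)
g=a[:2]; print("slope ang",np.arctan(np.hypot(*g)),"uphill dir",np.degrees(np.arctan2(g[1],g[0])),k.mean())
# deck+box mask: points z .115-.145 in deck; full top outline
top=((P[...,2]>.11)&(P[...,2]<.3)&(z["d"]>0)).astype(np.uint8)
top[:90]=0; top[:,:190]=0; top[:,405:]=0; top[300:]=0
pp=P[top>0][:,:2].astype(np.float32); rc=cv2.minAreaRect(pp); print(rc)
E
python3 m.py
```

```text
deck corners [[ 0.8126917   0.16750036  0.13005194]
 [ 0.73098433 -0.15474467  0.1293128 ]
 [ 0.76541377 -0.01123016  0.12943175]
 [ 0.72320659 -0.12361448  0.12935196]]
dials [[ 5.80993108e-01  1.55315761e-01  1.96612333e-01]
 [ 5.32007961e-01 -3.19991693e-02  1.96467145e-01]
 [ 5.72598945e-01  1.20863071e-01  2.11651171e-01]
 [ 5.81970150e-01  1.85375476e-01  1.98270397e-01]
 [ 5.20610607e-01 -6.25435564e-02  2.13957848e-01]
 [ 5.37016461e-01  3.78678560e-04  1.98126548e-01]
 [ 6.15081016e-01  1.56260706e-01  2.00986083e-01]
 [ 5.68090371e-01 -3.10415072e-02  1.98853421e-01]
 [ 5.16947441e-01  6.54143777e-02  2.08991389e-01]
 [ 5.40822914e-01  1.62142431e-01  2.27954910e-01]]
slope ang 0.3618689966198888 uphill dir 165.39515738540806 0.9953230049693073
((0.6251726746559143, 0.046386539936065674), (0.3403811454772949, 0.32108789682388306), 75.1727294921875)
```

```bash
python3 - <<'E'
import cv2
i=cv2.imread("pics/t1.png")[90:300,140:450]; cv2.imwrite("pics/t1c.png",cv2.resize(i,None,fx=2.58,fy=2.58,interpolation=2))
E
```

```text
(no output)
```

View pics/t1c.png

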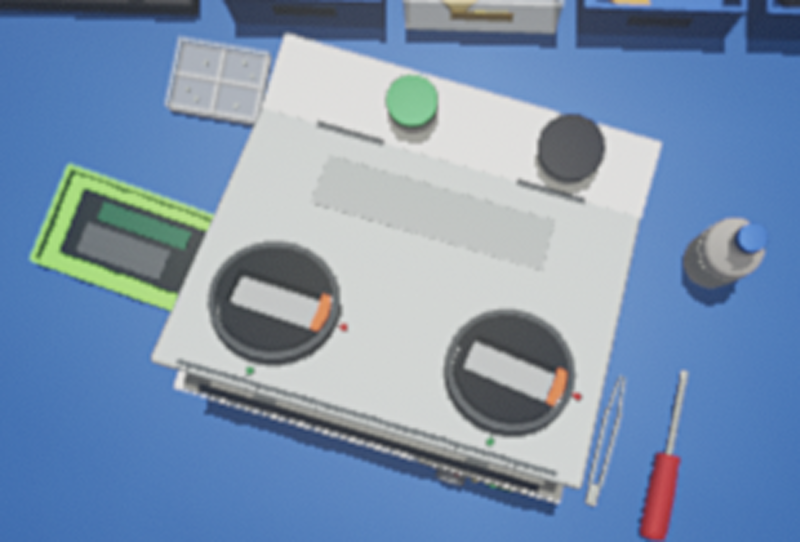

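The lid is at about 0.36 rad and the yaw is about -14.7°. The red dots beside the orange ends confirm that both dials are near open. Next is a helper that converts world targets into jog units, then the approach.

```bash
cat >> h.py <<'E'
CX=np.array([.6252,.0464]); YAW=np.radians(-14.7)
def loc(x,y): c,s=np.cos(YAW),np.sin(YAW); return CX+np.array([c*x-s*y,s*x+c*y])
def plan(goals):
    """goals: (x,y,z,world angle deg of tool y) -> jog units from the present pose"""
    s=state(); q=s["tool_rot"]; M=R.from_quat([q[1],q[2],q[3],q[0]])
    a0=np.degrees(np.arctan2(M.as_matrix()[1,1],M.as_matrix()[0,1]))
    print("t",round(s["time"],2),"pos",s["tool_pos"].round(4),"ya",a0.round(1),"j",s["joint_pos"].round(2),"F",s["contact_force"].round(1),"tz",s["ft_torque"].round(2),"w",round(s["gripper_width"],2))
    for g in goals:
        G=R.from_matrix(np.array([[np.sin(-np.radians(g[3])),np.cos(np.radians(g[3])),0],[np.cos(np.radians(g[3])),np.sin(np.radians(g[3])),0],[0,0,-1]]))
        # tool z down: x = y cross z
        y=G.as_matrix()[:,1]; zz=np.array([0,0,-1.]); G=R.from_matrix(np.c_[np.cross(y,zz),y,zz])
        print((M.inv().apply(np.array(g[:3])-s["tool_pos"])/.025).round(2),(np.degrees((M.inv()*G).as_rotvec())/8).round(2))
E
python3 - <<'E'
from h import *
p=loc(-.1077,0)
plan([(.226,-.582,.29,-68.8),(*p,.29,-68.8),(*p,.29,75)])
print(p,loc(-.125,0),loc(-.09,.095),loc(-.09,-.095))
E
```

```text
t 0.1 pos [ 0.2263 -0.582   0.2302] ya -68.8 j [-1.32  0.05  1.61 -0.    1.48 -0.12] F [0.5 0.7 0.9] tz [-0.03 -0.01  0.04] w 1.0
[-0.01 -0.01 -2.39] [-0.01 -0.    0.01]
[ 20.49 -20.18  -2.35] [-0.01 -0.    0.01]
[ 20.49 -20.18  -2.35] [ -0.    -0.02 -17.97]
[0.52102526 0.07372973] [0.50429153 0.07811974] [0.56225291 0.16112865] [ 0.5140389  -0.02265222]
```

Emit:
jog_arm([
  [[0, 0, -2.35], [0, 0, -1.3], 0],
  [[1.7, -1.7, -2.35], [0, 0, -2.6], 0],
  [[3.4, -3.4, -2.35], [0, 0, -3.9], 0],
  [[5.1, -5, -2.35], [0, 0, -5.2], 0],
  [[6.8, -6.7, -2.35], [0, 0, -6.5], 0],
  [[8.5, -8.4, -2.35], [0, 0, -7.8], 0],
  [[10.2, -10.1, -2.35], [0, 0, -9.1], 0],
  [[12, -11.8, -2.35], [0, 0, -10.4], 0],
])

```text
time: 1.1
tool_pos: [0.3994, -0.197, 0.2897]
tool_rot: [0.0, 0.61, 0.792, 0.0]
contact_force: [1.5, -0.7, 0.4]
gripper_width: -0.0
grasp_force: 0.0
```

```bash
python3 - <<'E'
from h import *
p=loc(-.1077,0)
plan([(*p,.29,75),(*p,.23,75)])
E
```

```text
t 1.1 pos [ 0.3994 -0.197   0.2897] ya 14.7 j [-0.63 -0.42  1.93  0.    1.63 -0.88] F [ 1.5 -0.7  0.4] tz [-0.05 -0.04  0.01] w -0.0
[ 9.23  7.46 -0.01] [ 0.    0.   -7.53]
[9.23 7.46 2.39] [ 0.    0.   -7.53]
```

Emit:
jog_arm([
  [[1.6, 1.3, 0], [0, 0, -1.3], 0],
  [[3.2, 2.6, 0], [0, 0, -2.6], 0],
  [[4.8, 3.9, 0], [0, 0, -3.9], 0],
  [[6.4, 5.2, 0], [0, 0, -5.2], 0],
  [[8, 6.5, 0], [0, 0, -6.5], 0],
  [[9.2, 7.45, 0], [0, 0, -7.5], 0],
  [[9.2, 7.45, 1.2], [0, 0, -7.5], 0],
  [[9.2, 7.45, 2.4], [0, 0, -7.5], 0],
])

```text
time: 2.1
tool_pos: [0.5222, 0.071, 0.2291]
tool_rot: [-0.0, 0.135, 0.991, -0.0]
contact_force: [0.1, 0.3, -0.7]
gripper_width: -0.003
grasp_force: 0.0
```

```bash
python3 - <<'E'
from h import *
a=.36; g=[]
for a in (.36,.3,.24,.18,.12,.06,.0):
    g.append((*loc(.09-.215*np.cos(a)+.01*np.sin(a),0),.1205+.215*np.sin(a)+.01*np.cos(a),75))
g.append((*loc(-.125,0),.127,75))
plan(g)
E
```

```text
t 2.1 pos [0.5222 0.071  0.2291] ya 74.5 j [-0.01 -0.18  1.84 -0.    1.48 -1.31] F [ 0.1  0.3 -0.7] tz [-0.01 -0.04  0.  ] w -0.0
[0.07 0.09 0.94] [-0.   -0.   -0.06]
[0.26 0.09 1.42] [-0.   -0.   -0.06]
[0.42 0.09 1.91] [-0.   -0.   -0.06]
[0.55 0.08 2.41] [-0.   -0.   -0.06]
[0.66 0.08 2.92] [-0.   -0.   -0.06]
[0.73 0.08 3.43] [-0.   -0.   -0.06]
[0.77 0.08 3.94] [-0.   -0.   -0.06]
[0.77 0.08 4.08] [-0.   -0.   -0.06]
```

Emit:
jog_arm([
  [[0.1, 0.1, 0.9], [0, 0, 0], 0],
  [[0.25, 0.1, 1.4], [0, 0, 0], 0],
  [[0.4, 0.1, 1.9], [0, 0, 0], 0],
  [[0.55, 0.1, 2.4], [0, 0, 0], 0],
  [[0.65, 0.1, 2.9], [0, 0, 0], 0],
  [[0.75, 0.1, 3.4], [0, 0, 0], 0],
  [[0.75, 0.1, 3.9], [0, 0, 0], 0],
  [[0.75, 0.1, 4.0], [0, 0, 0], 0],
])

```text
time: 3.1
tool_pos: [0.5043, 0.0779, 0.1304]
tool_rot: [-0.001, 0.135, 0.991, 0.0]
contact_force: [-7.4, -0.1, 15.5]
gripper_width: 0.001
grasp_force: 7.8
```

Emit:
jog_arm([
  [[0, 0, 0.1], [0, 0, 0], 0],
  [[0, 0, 0.1], [0, 0, 0], 0],
])

```text
time: 3.35
tool_pos: [0.5044, 0.0779, 0.1304]
tool_rot: [-0.001, 0.135, 0.991, -0.0]
contact_force: [-11.2, -0.4, 19.2]
gripper_width: -0.0
grasp_force: 9.8
```

The lid has hit its hard stop at z 0.130. Now I'll retract, open the fingers partway and look from the wrist.

Emit:
jog_arm([
  [[0, 0, -1], [0, 0, 0], 0],
  [[0, 0, -3], [0, 0, 0], 36],
  [[0, 0, -5], [0, 0, 0], 36],
  [[0, 0, -7], [0, 0, 0], 36],
  [[0, 0, -8], [0, 0, 0], 36],
  [[0, 0, -8], [0, 0, 0], 36],
])

```text
time: 4.1
tool_pos: [0.5057, 0.0779, 0.3293]
tool_rot: [0.002, 0.135, 0.991, 0.0]
contact_force: [-0.1, -0.0, -0.0]
gripper_width: 0.365
grasp_force: 0.0
```

```bash
python3 - <<'E'
from h import *
plan([]);grab("wrist","w1.png")
E
```

```text
t 4.1 pos [0.5057 0.0779 0.3293] ya 74.5 j [ 0.01 -0.26  1.74  0.    1.66 -1.29] F [-0.1 -0.  -0. ] tz [ 0.   -0.02 -0.04] w 0.36
```

View pics/w1.png

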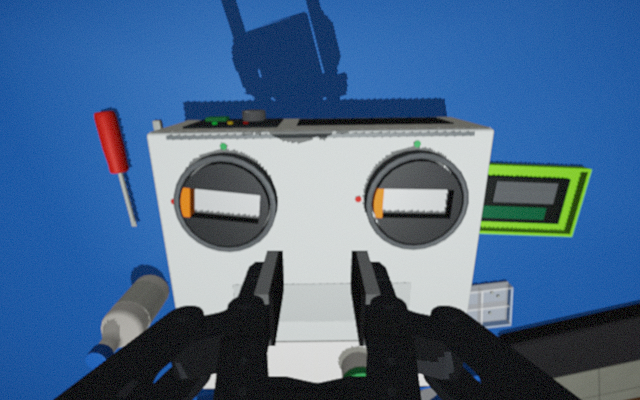

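The lid is shut. The right dial is at about (225,200) and the left at about (416,200), each with its orange end on the image left. I'll crop in for the slot corners.

```bash
python3 - <<'E'
import cv2
i=cv2.imread("pics/w1.png")[145:255,165:475]; cv2.imwrite("pics/w1c.png",cv2.resize(i,None,fx=2.5,fy=2.5,interpolation=cv2.INTER_CUBIC))
E
```

```text
(no output)
```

View pics/w1c.png

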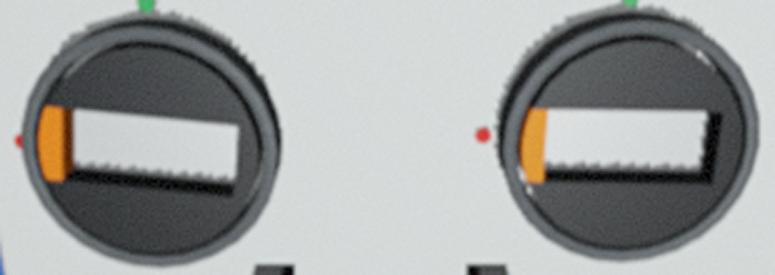

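```bash
python3 - <<'E'
from h import *
z=np.load("last_wrist.npz"); c=camera_params("wrist"); T=z["T"]
def ray(cu,cv_,h=.1485):
    u,v=165+(cu-1.2)/2.5,145+(cv_-1.2)/2.5
    n=cv2.undistortPoints(np.array([[[u,v]]],float),K(c),np.array(c["dist"],float))[0,0]
    d=T[:3,:3]@[n[0],n[1],1]; return (T[:3,3]+d*(h-T[2,3])/d[2])[:2]
print("cam",T[:3,3])
for nm,C,e in (("R",[(148,144),(152,148)],[(72,108,240,125),(70,185,232,193)]),("L",[(632,138),(634,146)],[(545,108,715,111),(545,182,712,182)])):
    print(nm,[ray(*x).round(4) for x in C],[ (lambda d:np.degrees(np.arctan2(d[1],d[0])).round(1))(ray(*x[2:])-ray(*x[:2])) for x in e])
print(loc(-.09,.095),loc(-.09,-.095), "open slot dir",75.3)
E
```

```text
cam [0.42841123 0.09877184 0.47242776]
R [array([ 0.5128, -0.0188]), array([ 0.5148, -0.0179])] [np.float64(68.3), np.float64(71.4)]
L [array([0.5614, 0.1647]), array([0.5649, 0.1648])] [np.float64(73.4), np.float64(74.4)]
[0.56225291 0.16112865] [ 0.5140389  -0.02265222] open slot dir 75.3
```

```bash
python3 - <<'E'
from h import *
plan([(.5138,-.0205,.20,69.8),(.5138,-.0205,.155,69.8),(.5138,-.0205,.137,69.8)])
E
```

```text
t 4.15 pos [0.5049 0.0778 0.327 ] ya 74.4 j [ 0.01 -0.26  1.75  0.    1.66 -1.29] F [-0.1 -0.1 -0.6] tz [-0.   -0.01 -0.03] w 0.36
[-1.4  -3.7   5.08] [ 0.   -0.    0.58]
[-1.4  -3.7   6.88] [ 0.   -0.    0.58]
[-1.4 -3.7  7.6] [ 0.   -0.    0.58]
```

Emit:
jog_arm([
  [[-0.7, -1.8, 1.5], [0, 0, 0.6], 30],
  [[-1.4, -3.7, 3.5], [0, 0, 0.6], 30],
  [[-1.4, -3.7, 5.1], [0, 0, 0.6], 30],
  [[-1.4, -3.7, 6.2], [0, 0, 0.6], 30],
  [[-1.4, -3.7, 6.5], [0, 0, 0.6], 30],
  [[-1.4, -3.7, 6.5], [0, 0, 0.6], 30],
])

```text
time: 4.9
tool_pos: [0.513, -0.0204, 0.1639]
tool_rot: [-0.001, 0.177, 0.984, 0.0]
contact_force: [-0.3, -0.2, 0.5]
gripper_width: 0.3
grasp_force: 0.0
```

```bash
python3 - <<'E'
from h import *
plan([(.5138,-.0205,.155,69.8),(.5138,-.0205,.137,69.8)]);grab("wrist","w2.png")
i=cv2.imread("pics/w2.png")[130:400,120:520]; cv2.imwrite("pics/w2c.png",cv2.resize(i,None,fx=2,fy=2,interpolation=cv2.INTER_CUBIC))
E
```

```text
t 4.9 pos [ 0.513  -0.0204  0.1639] ya 69.7 j [-0.18 -0.16  1.94  0.    1.37 -1.4 ] F [-0.3 -0.2  0.5] tz [ 0.01 -0.02  0.  ] w 0.3
[-0.03  0.01  0.35] [-0.   -0.02 -0.02]
[-0.03  0.01  1.07] [-0.   -0.02 -0.02]
```

View pics/w2c.png

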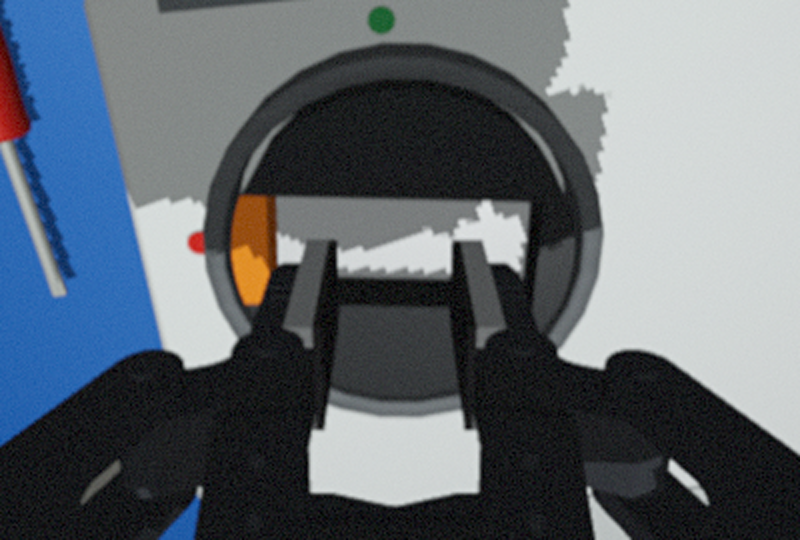

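Fingertips are centred along the slot, at about 396 against 402 in the crop. To check across it, I'll use the slot edges at v≈229.5 and v≈281.5.

```bash
python3 - <<'E'
from h import *
s=state(); z=np.load("last_wrist.npz"); c=camera_params("wrist"); T=z["T"]
q=s["tool_rot"]; M=R.from_quat([q[1],q[2],q[3],q[0]])
for u,v in ((320,229.5),(320,281.5),(258,228),(385,232)):
    n=cv2.undistortPoints(np.array([[[u,v]]],float),K(c),np.array(c["dist"],float))[0,0]
    d=T[:3,:3]@[n[0],n[1],1]; p=T[:3,3]+d*(.1485-T[2,3])/d[2]
    print(u,v,p.round(4),"in tool mm",(M.inv().apply(p-s["tool_pos"])*1000).round(1))
E
```

```text
320 229.5 [ 0.5035 -0.0155  0.1485] in tool mm [11.4  1.2 16.8]
320 281.5 [ 0.5311 -0.0256  0.1485] in tool mm [-17.9   1.3  16.8]
258 228 [ 0.4922 -0.0438  0.1485] in tool mm [ 12.2 -29.3  16.8]
385 232 [0.516  0.0142 0.1485] in tool mm [10.1 33.4 16.8]
```

Emit:
jog_arm([
  [[-0.12, 0.06, 0.1], [0, 0, 0.2], 30],
  [[-0.12, 0.06, 0.5], [0, 0, 0.2], 30],
  [[-0.12, 0.06, 0.8], [0, 0, 0.2], 30],
  [[-0.12, 0.06, 1.05], [0, 0, 0.2], 30],
  [[-0.12, 0.06, 1.05], [0, 0, 0.2], 30],
])

```text
time: 5.58
tool_pos: [0.5164, -0.0203, 0.1378]
tool_rot: [-0.001, 0.19, 0.982, 0.0]
contact_force: [-0.2, 0.6, 0.1]
gripper_width: 0.3
grasp_force: 0.0
```

Emit:
jog_arm([
  [[0, 0, 0], [0, 0, 0.8], 30],
  [[0, 0, 0], [0, 0, 1.6], 30],
  [[0, 0, 0], [0, 0, 2.4], 30],
  [[0, 0, 0], [0, 0, 3.2], 30],
  [[0, 0, 0], [0, 0, 4.0], 30],
  [[0, 0, 0], [0, 0, 4.8], 30],
  [[0, 0, 0], [0, 0, 5.6], 30],
  [[0, 0, 0], [0, 0, 6.4], 30],
])

```text
time: 6.58
tool_pos: [0.5166, -0.0192, 0.1389]
tool_rot: [-0.001, 0.597, 0.802, 0.001]
contact_force: [-0.9, 3.9, 1.4]
gripper_width: 0.299
grasp_force: 2.6
```

```bash
python3 - <<'E'
from h import *
plan([])
E
```

```text
t 6.58 pos [ 0.5166 -0.0192  0.1389] ya 16.7 j [-0.18 -0.13  1.95  0.    1.32 -0.47] F [-0.9  3.9  1.4] tz [0.6  0.25 0.08] w 0.3
```

Emit:
jog_arm([
  [[0, 0, 0], [0, 0, 0.8], 30],
  [[0, 0, 0], [0, 0, 1.6], 30],
  [[0, 0, 0], [0, 0, 2.4], 30],
  [[0, 0, 0], [0, 0, 3.2], 30],
  [[0, 0, 0], [0, 0, 3.9], 30],
  [[0, 0, 0], [0, 0, 4.5], 30],
  [[0, 0, 0], [0, 0, 5.0], 30],
  [[0, 0, 0], [0, 0, 5.2], 30],
])

```text
time: 7.58
tool_pos: [0.5168, -0.0196, 0.1389]
tool_rot: [-0.001, 0.842, 0.539, 0.0]
contact_force: [-2.1, 3.4, 0.8]
gripper_width: 0.298
grasp_force: 2.9
```

```bash
python3 - <<'E'
from h import *
plan([])
E
```

```text
t 7.58 pos [ 0.5168 -0.0196  0.1389] ya -24.8 j [-0.18 -0.13  1.95  0.    1.32  0.25] F [-2.1  3.4  0.8] tz [0.58 0.22 0.1 ] w 0.3
```

Emit:
jog_arm([
  [[0, 0, 0], [0, 0, 0.3], 30],
  [[0, 0, 0], [0, 0, 0.6], 30],
  [[0, 0, 0], [0, 0, 0.6], 30],
])

```text
time: 7.95
tool_pos: [0.5169, -0.0197, 0.1389]
tool_rot: [-0.001, 0.864, 0.504, 0.0]
contact_force: [-1.3, 4.4, 1.4]
gripper_width: 0.299
grasp_force: 5.5
```

```bash
python3 - <<'E'
from h import *
plan([])
E
```

```text
t 7.95 pos [ 0.5169 -0.0197  0.1389] ya -29.5 j [-0.18 -0.13  1.95  0.    1.32  0.33] F [-1.3  4.4  1.4] tz [0.82 0.33 0.19] w 0.3
```

Emit:
jog_arm([
  [[0, 0, 0], [0, 0, 0.4], 30],
  [[0, 0, 0], [0, 0, 0.4], 30],
])

```text
time: 8.2
tool_pos: [0.5171, -0.0197, 0.1389]
tool_rot: [-0.0, 0.877, 0.481, 0.0]
contact_force: [-0.6, 5.6, 1.3]
gripper_width: 0.298
grasp_force: 22.5
```

```bash
python3 - <<'E'
from h import *
plan([]);grab("wrist","w3.png")
i=cv2.imread("pics/w3.png")[130:400,120:520]; cv2.imwrite("pics/w3c.png",cv2.resize(i,None,fx=2,fy=2,interpolation=cv2.INTER_CUBIC))
E
```

```text
t 8.2 pos [ 0.5171 -0.0197  0.1389] ya -32.6 j [-0.18 -0.13  1.95  0.    1.32  0.39] F [-0.6  5.6  1.3] tz [0.9  0.19 1.04] w 0.3
```

View pics/w3c.png

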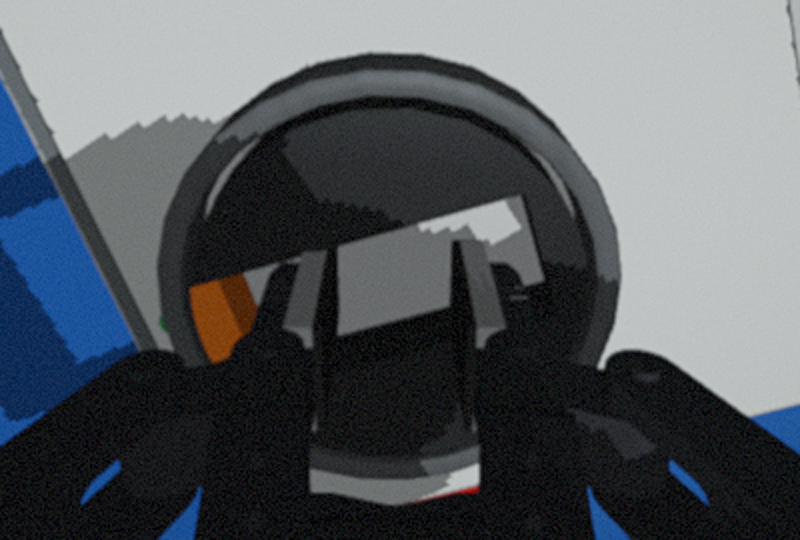

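The torque rose to 1.0 N m, so the stop is reached. The orange end is now at the green dot, at about (165,322) in the crop. I'll back off inside the slack, lift, and move to the left dial.

Emit:
jog_arm([
  [[0, 0, 0], [0, 0, -1.0], 30],
  [[0, 0, 0], [0, 0, -2.1], 30],
  [[0, 0, -0.5], [0, 0, -2.1], 30],
  [[0, 0, -1.5], [0, 0, -2.1], 30],
  [[0, 0, -2.5], [0, 0, -3.4], 30],
  [[0, 0, -2.5], [0, 0, -4.7], 30],
])

```text
time: 9.0
tool_pos: [0.5191, -0.0213, 0.2056]
tool_rot: [0.003, 0.675, 0.737, 0.001]
contact_force: [0.2, 0.8, 0.2]
gripper_width: 0.3
grasp_force: 0.0
```

```bash
python3 - <<'E'
from h import *
plan([(.5647,.1640,.20,73.5)])
E
```

```text
t 9.0 pos [ 0.5191 -0.0213  0.2056] ya 5.0 j [-0.18 -0.19  1.89 -0.    1.44 -0.27] F [0.2 0.8 0.2] tz [-0.01 -0.02  0.02] w 0.3
[7.22 2.46 0.22] [ 0.03  0.05 -8.56]
```

Emit:
jog_arm([
  [[1.2, 0.4, 0], [0, 0, -1.3], 30],
  [[2.4, 0.8, 0], [0, 0, -2.6], 30],
  [[3.6, 1.2, 0], [0, 0, -3.9], 30],
  [[4.8, 1.6, 0], [0, 0, -5.2], 30],
  [[6.0, 2.0, 0], [0, 0, -6.5], 30],
  [[7.2, 2.45, 0], [0, 0, -7.8], 30],
  [[7.2, 2.45, 0.8], [0, 0, -8.5], 30],
  [[7.2, 2.45, 1.6], [0, 0, -8.5], 30],
])

```text
time: 10.0
tool_pos: [0.5637, 0.1642, 0.1618]
tool_rot: [0.001, 0.15, 0.989, -0.0]
contact_force: [-0.8, 0.2, -0.2]
gripper_width: 0.298
grasp_force: 0.0
```

Emit:
jog_arm([
  [[0, 0, 0], [0, 0, 0], 30],
])

```text
time: 10.12
tool_pos: [0.5615, 0.1634, 0.159]
tool_rot: [-0.002, 0.151, 0.989, -0.001]
contact_force: [-0.5, -0.1, 0.2]
gripper_width: 0.301
grasp_force: 0.0
```

```bash
python3 - <<'E'
from h import *
plan([(.5647,.1640,.137,73.5)]);grab("wrist","w4.png")
i=cv2.imread("pics/w4.png")[130:400,120:520]; cv2.imwrite("pics/w4c.png",cv2.resize(i,None,fx=2,fy=2,interpolation=cv2.INTER_CUBIC))
E
```

```text
t 10.12 pos [0.5615 0.1634 0.159 ] ya 72.7 j [ 0.16  0.02  1.77 -0.    1.36 -1.11] F [-0.5 -0.1  0.2] tz [-0.04  0.01 -0.  ] w 0.3
[-0.12  0.06  0.88] [-0.02 -0.03 -0.1 ]
```

View pics/w4c.png

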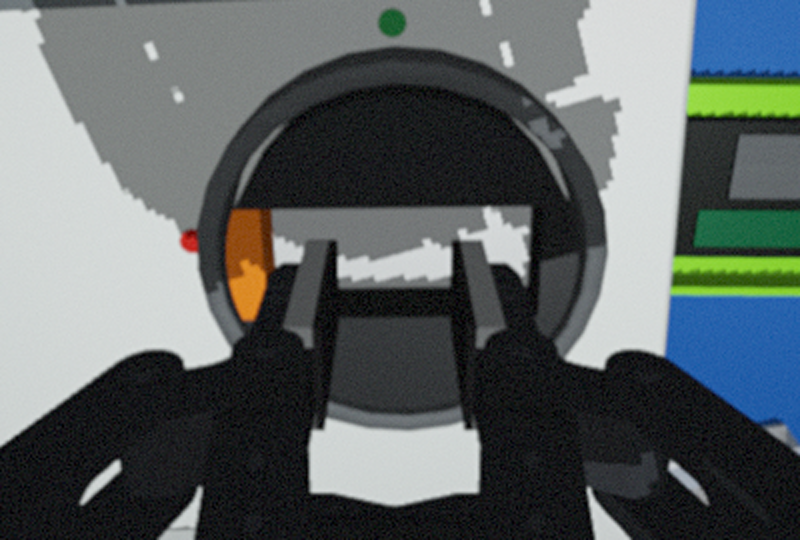

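The slot is aligned with the fingers. Its front edge is at crop y 206 and its rear edge at 316, so I'll run the same across-slot check.

```bash
python3 - <<'E'
from h import *
s=state(); z=np.load("last_wrist.npz"); c=camera_params("wrist"); T=z["T"]
q=s["tool_rot"]; M=R.from_quat([q[1],q[2],q[3],q[0]])
for u,v in ((320,233),(320,288),(254,234.5),(386,233)):
    n=cv2.undistortPoints(np.array([[[u,v]]],float),K(c),np.array(c["dist"],float))[0,0]
    d=T[:3,:3]@[n[0],n[1],1]; p=T[:3,3]+d*(.1485-T[2,3])/d[2]
    print(u,v,"in tool mm",(M.inv().apply(p-s["tool_pos"])*1000).round(1))
E
```

```text
320 233 in tool mm [11.6  0.9 11.9]
320 288 in tool mm [-18.8   1.   11.9]
254 234.5 in tool mm [ 10.8 -30.8  12. ]
386 233 in tool mm [11.6 32.6 11.9]
```

Emit:
jog_arm([
  [[-0.14, 0.04, 0], [0, 0, 0], 30],
  [[-0.14, 0.04, 0.3], [0, 0, 0], 30],
  [[-0.14, 0.04, 0.6], [0, 0, 0], 30],
  [[-0.14, 0.04, 0.85], [0, 0, 0], 30],
  [[-0.14, 0.04, 0.85], [0, 0, 0], 30],
])

```text
time: 10.8
tool_pos: [0.5658, 0.164, 0.1389]
tool_rot: [-0.001, 0.149, 0.989, -0.0]
contact_force: [-1.1, 0.1, -0.1]
gripper_width: 0.298
grasp_force: 0.0
```

Emit:
jog_arm([
  [[0, 0, 0], [0, 0, 0.8], 30],
  [[0, 0, 0], [0, 0, 1.6], 30],
  [[0, 0, 0], [0, 0, 2.4], 30],
  [[0, 0, 0], [0, 0, 3.2], 30],
  [[0, 0, 0], [0, 0, 4.0], 30],
  [[0, 0, 0], [0, 0, 4.8], 30],
  [[0, 0, 0], [0, 0, 5.6], 30],
  [[0, 0, 0], [0, 0, 6.4], 30],
])

```text
time: 11.8
tool_pos: [0.5662, 0.1653, 0.14]
tool_rot: [-0.001, 0.563, 0.826, 0.001]
contact_force: [-0.4, 3.2, -0.6]
gripper_width: 0.304
grasp_force: 2.0
```

Emit:
jog_arm([
  [[0, 0, 0], [0, 0, 0.8], 30],
  [[0, 0, 0], [0, 0, 1.6], 30],
  [[0, 0, 0], [0, 0, 2.4], 30],
  [[0, 0, 0], [0, 0, 3.2], 30],
  [[0, 0, 0], [0, 0, 4.0], 30],
  [[0, 0, 0], [0, 0, 4.8], 30],
  [[0, 0, 0], [0, 0, 5.4], 30],
  [[0, 0, 0], [0, 0, 5.8], 30],
])

```text
time: 12.8
tool_pos: [0.5665, 0.1641, 0.14]
tool_rot: [0.0, 0.843, 0.538, -0.0]
contact_force: [-0.1, -0.2, -0.7]
gripper_width: 0.299
grasp_force: 2.0
```

```bash
python3 - <<'E'
from h import *
plan([])
E
```

```text
t 12.8 pos [0.5665 0.1641 0.14  ] ya -24.8 j [ 0.16  0.04  1.78 -0.    1.32  0.59] F [-0.1 -0.2 -0.7] tz [-0.09  0.02  0.08] w 0.3
```

Emit:
jog_arm([
  [[0, 0, 0], [0, 0, 0.3], 30],
  [[0, 0, 0], [0, 0, 0.6], 30],
  [[0, 0, 0], [0, 0, 0.9], 30],
  [[0, 0, 0], [0, 0, 0.9], 30],
])

```text
time: 13.3
tool_pos: [0.5663, 0.164, 0.14]
tool_rot: [0.0, 0.874, 0.486, -0.0]
contact_force: [-1.5, -0.9, 0.1]
gripper_width: 0.3
grasp_force: 15.5
```

```bash
python3 - <<'E'
from h import *
plan([])
E
```

```text
t 13.3 pos [0.5663 0.164  0.14  ] ya -31.8 j [ 0.16  0.04  1.78 -0.    1.32  0.71] F [-1.5 -0.9  0.1] tz [-0.17  0.1   0.85] w 0.3
```

The torque is 0.85 N m, so this one is at its stop too. I'll push slightly more, back off, lift and check with the wrist camera.

Emit:
jog_arm([
  [[0, 0, 0], [0, 0, 0.2], 30],
  [[0, 0, 0], [0, 0, 0.2], 30],
  [[0, 0, 0], [0, 0, -1.0], 30],
  [[0, 0, 0], [0, 0, -1.9], 30],
  [[0, 0, -0.5], [0, 0, -1.9], 30],
  [[0, 0, -2], [0, 0, -1.9], 30],
  [[0, 0, -4], [0, 0, -1.9], 30],
  [[0, 0, -6], [0, 0, -1.9], 30],
])

```text
time: 14.3
tool_pos: [0.5667, 0.1642, 0.2927]
tool_rot: [0.0, 0.804, 0.595, 0.001]
contact_force: [0.8, 0.4, 0.9]
gripper_width: 0.299
grasp_force: 0.0
```

```bash
python3 - <<'E'
from h import *
c=np.r_[loc(-.125,0),.327]
plan([(*loc(-.16,0),.33,75)])
E
```

```text
t 14.3 pos [0.5667 0.1642 0.2927] ya -17.0 j [ 0.16 -0.06  1.62  0.    1.58  0.45] F [0.8 0.4 0.9] tz [-0.03 -0.04  0.02] w 0.3
[-4.08 -2.78 -1.5 ] [  0.02   0.   -11.5 ]
```

Emit:
jog_arm([
  [[-0.7, -0.4, -1.5], [0, 0, -1.3], 30],
  [[-1.4, -0.8, -1.5], [0, 0, -2.6], 30],
  [[-2.1, -1.2, -1.5], [0, 0, -3.9], 30],
  [[-2.8, -1.8, -1.5], [0, 0, -5.2], 30],
  [[-3.5, -2.3, -1.5], [0, 0, -6.5], 30],
  [[-4.1, -2.8, -1.5], [0, 0, -7.8], 30],
  [[-4.1, -2.8, -1.5], [0, 0, -9.1], 30],
  [[-4.1, -2.8, -1.5], [0, 0, -10.4], 30],
])

```text
time: 15.3
tool_pos: [0.4701, 0.0861, 0.329]
tool_rot: [0.001, 0.203, 0.979, 0.001]
contact_force: [0.3, 0.4, -0.1]
gripper_width: 0.298
grasp_force: 0.0
```

Emit:
jog_arm([
  [[0, 0, 0], [0, 0, -1.1], 30],
  [[0, 0, 0], [0, 0, -1.1], 30],
])

```text
time: 15.55
tool_pos: [0.4702, 0.0861, 0.3287]
tool_rot: [0.001, 0.131, 0.991, 0.0]
contact_force: [0.1, 0.0, 0.4]
gripper_width: 0.302
grasp_force: 0.0
```

```bash
python3 - <<'E'
from h import *
plan([]);grab("wrist","w5.png")
E
```

```text
t 15.55 pos [0.4702 0.0861 0.3287] ya 75.0 j [ 0.03 -0.35  1.81  0.    1.67 -1.28] F [0.1 0.  0.4] tz [-0.    0.08  0.04] w 0.3
```

View pics/w5.png

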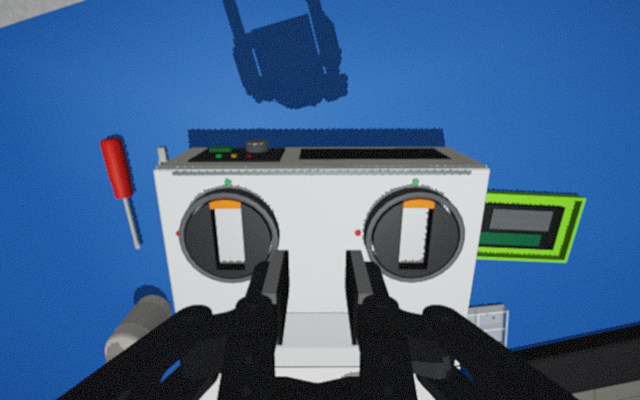

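Both orange ends are at the green dots, at (228,182) and (416,182). I'll do one numeric check of the slot angles before handing in.

```bash
python3 - <<'E'
from h import *
z=np.load("last_wrist.npz"); c=camera_params("wrist"); T=z["T"]
def ray(u,v,h=.1485):
    n=cv2.undistortPoints(np.array([[[u,v]]],float),K(c),np.array(c["dist"],float))[0,0]
    d=T[:3,:3]@[n[0],n[1],1]; return (T[:3,3]+d*(h-T[2,3])/d[2])[:2]
# midline of each slot: orange-end centre -> far-end centre
ok=True
for a,b in (((226,204),(231,268)),((417.5,204),(413.5,268))):
    d=ray(*b)-ray(*a); g=np.degrees(np.arctan2(d[1],d[0])); e=g+14.7; ok&=abs(e)<5; print(g,e)
if ok: print(job_done())
E
```

```text
-15.49269147802376 -0.7926914780237606
-13.137230445513978 1.562769554486021
the job is handed in; nothing more can be done
None
```

The lid is shut and both fasteners are turned to their locked stops, measured within about 2° of locked; I handed the job in at about 15.6 s with the arm clear, and no verdict came back.

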